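# Feed a filled chocolate mould past the non-return flap of a vibrating table

## Task

Push the filled chocolate mould along the guide lane of the vibrating table, through the sprung non-return flap, and press it gently but fully home against the black buffer plate of the end stop, without ramming it. The flap must not snap shut: let it come back only against your fingers, and ease it shut behind the mould. Leave the mould flat, square and home, the flap closed, and the palette knife on the deck where it lies.

Things in the scene. Friction and masses are not known exactly. Their poses are not given: they have to be found in the camera images.
- bed: low bench vibrating table: white deck 640 x 280 mm, 70 mm above the counter, with an open-topped guide lane. Origin: on the counter, under the lane's centre line, level with the flap's hinge. x: feed direction along the lane (roughly world +y), y across it, z up. Straight lane 139 mm wide between steel rails 28 mm high, from x = -60 to 290 mm; behind that, to x = -320 mm, it widens by 48 mm a side
- flap (a joint): sprung non-return flap, a steel leaf 42 mm high, 4 mm thick, on an upright hinge. 0 rad: shut, straight across the lane; grows as it swings in the feed direction, to 1.6 rad; it cannot swing the other way. Spring 0.06 N m shut, 0.03 N m/rad more as it opens. Let go, it snaps shut at about 5 rad/s; eased shut means below 2.5 rad/s over its last 0.25 rad
- flap_hinge (a point): top of the flap's hinge axis: bed x = 0, y = -87.5 mm (18 mm outside the lane's wall), 42 mm above the deck; the spring over it ends 57 mm above the deck, the highest thing by the lane. On this side the rail is interrupted from x = -14 to 78 mm
- flap_bead (a point): top of the 10 mm nylon bead on the flap's free edge, 64 mm from the hinge axis. It rubs along the passing mould (flap at about 1.3 rad) and drops off its rear corner when the rear face is 56 to 62 mm past the hinge line; a finger behind that corner, its side within 10 mm of the mould's, catches it some 59 mm past the hinge. Drawn back, the finger lets it down; wholly beyond, it lets it snap
- end_stop: end stop: steel bar 125 mm long, 26 mm high, fixed across the lane 283 mm past the hinge line. Origin: on the deck, middle of the bar's near face; x as the bed's x. On its near side a black nylon buffer plate, 90 x 20 mm, stands off on an adjusting screw (rigid): its face is 8 to 38 mm before the bar, unmeasured, to be felt. The mould's front face must rest on it, pressed with 2 to 12 N
- mould: half-format chocolate mould, grey-clear polycarbonate filled with dark chocolate, 175 (its x) x 135 (its y) x 24 mm high, corners rounded 6 mm, about 0.45 kg, too wide to grasp; slides flat on the deck (friction 2 to 5 N). Origin: centre of its underside; x along its length, roughly the feed direction. Starts in the wide infeed; home, its rear face is 70 to 100 mm past the hinge
- palette_knife: bystander: palette knife, 24 mm wide, steel blade and black handle, 240 mm long, lying along the deck's edge on the flap side outside the lane, beyond the flap. Origin under the start of its blade
There are look-alikes about, which are no part of the job. What is shaped like the mould but blue or pink is not meant.

How it is judged:
On the way, in this order (a step that is already met when the one before it is completed fails the run):
1. the mould, pushed up the lane, has swung the flap open (value of joint flap above 1 rad and x of mould in the frame of bed above -0.06 m), for 0.1 s.
2. the mould is past the flap and pressed against the end stop (contact force between mould and end_stop above 2 N and x of mould in the frame of bed above 0.152 m), for 0.2 s.
At the end, for the whole second after the job is handed in: The mould lies flat in the lane, at rest, with its front face within 2.5 mm of the end stop's buffer plate and square to the lane (0.035 rad); the flap is shut behind it (under 0.05 rad) (x of buffer_c0 in the frame of mould between 0.0885 and 0.093 m and y of mould in the frame of bed between -0.006 and 0.006 m and z of mould in the frame of bed between 0.066 and 0.074 m and angle between the x axis of mould and the x axis of bed, either way round below 0.035 rad and angle between mould's own z axis and vertical below 0.03 rad and value of joint flap below 0.05 rad and linear speed of mould below 0.01 m/s); the robot touches nothing.
It fails at once if the flap snaps shut (faster than 2.5 rad/s over its last 0.25 rad) (value of joint flap below 0.25 rad and velocity of joint flap below -2.5 rad/s).
It fails at once if the mould is rammed against the end stop (over 12 N) (contact force between mould and end_stop above 12 N).
It fails at once if the mould is pushed with more than 25 N (contact force between the fingers and mould above 25 N).
It fails at once if the mould is tipped, its fresh filling spilt (angle between mould's own z axis and vertical above 0.12 rad).
It fails at once if the palette knife lying on the deck is disturbed (moved more than 15 mm) (distance of palette_knife from where it was at the start of the episode above 0.015 m).
It also fails if it takes over 61 s, if anything falls off the work surface, if the arm or the gripper's body presses on something with over 40 N, if the wrist force passes 120 N, or if a joint passes its speed limit or range.

## Robot

A 6-joint arm with a two-finger parallel gripper is mounted at the origin on the work surface. World frame = base frame: x ahead of the robot, y to its left, z up, the work surface at z = 0. Lengths are in m, angles in rad, forces in N, time in s.
With the tool pointing down it reaches from about 0.375 to 0.925 m from the base axis. Payload 5.7 kg.
Tool frame: the origin (TCP) lies midway between the tips of the shut fingers; the grasp point (between the pads) lies 19 mm behind it; z points along the fingers, y is the line along which they close (so a half turn about z gives the same grasp; the last joint's range is limited). The gripper opens to 88 mm and grips with 3 to 60 N. Pads are 20 mm wide; open, the fingers measure 115 mm over their backs; the gripper's body (75 mm by 178 mm) begins 61 mm behind the grasp point.
Start: joints at [1.029, 0.359, 1.51, -0, 1.272, -0.115], TCP at [0.248, 0.546, 0.223] pointing down, gripper open.
Joint ranges: [-2.97, 2.97], [-1.01, 2.36], [0.21, 2.38], [-0.96, 4.11], [0.2, 2.71], [-2.98, 2.98]. Speed limits (rad/s): [2.39, 2.39, 3.14, 3.14, 3.14, 3.14].

## Interface

Orientations are given as a unit quaternion [x, y, z, w].
In Python, from bench import move_ptp, servo_line, goto_joints, move_gripper, sleep, inverse_kinematics, capture, PlanningError, close_job, spot_in, silhouettes, current_clock, current_joint_pos, current_qvel, current_joint_torque, current_position, current_orientation, current_force, current_torque, current_finger_gap, current_grip_force gives the robot as it stands. Calls block until the motion is done:
- move_ptp(position, orientation): joint-space move of the TCP to a pose.
- servo_line(position, orientation=None, rate=0.15, contact_N=None): straight line of the TCP; orientation=None keeps the orientation; rate is the mean speed in m/s. With contact_N (N) it stops when the force on the tool has changed by that much, and returns True; else False.
- goto_joints(angles): joint-space move.
- move_gripper(opening): finger opening in m; the grip force is fixed at half the most; returns when the fingers have stopped.
- sleep(seconds).
- inverse_kinematics(position, orientation): joint angles nearest the present ones, or None.
- capture(name): name is "scene" or "top" or "wrist"; returns a dict with "image" (420x560x3 uint8, blue, green, red), "range_z" (420x560 float32, m along the optical axis (not along the pixel's ray), 0 where there is no reading), "intrinsics" (3x3 intrinsics, pixels), "k1" (the pictures are not rectified: a ray, as slopes to the right and down, at radius r is drawn at 1 + k1 r^2 times it, then the intrinsics apply), "R" (3x3) and "t" (3): a world point X has camera coordinates R X + t. Camera axes: x right, y down, z forward; pixel columns grow to the right and rows downward; lengths in m; the calibration is good to about 2 mm. A picture is of the moment at which its call begins.
A pose or a line that the arm cannot do raises PlanningError and nothing moves.
- close_job(): hands the job in; it is judged then, once.
Trained networks look in the newest picture that a camera, given by its name, has taken for a name from the list of things; names that differ only in an ending like _2 or _b are one class to them, and where a whole thing is asked for, a point or a joint stands for the part that bears it (a point fixed in the world has none). Each returns a list of dicts, best first, with "conf" (0 to 1); they miss things now and then, are a little off and sometimes report something else, mostly with a low value. They report only what shows in the picture. A call takes as long as a camera call. They do not tell look-alikes from the thing itself.
- spot_in(camera, query): "xy" ([column, row] in pixels, amid what is visible of it).
- silhouettes(camera, query): "region" (420x560 bool, what is visible of it) and "xy" ([column, row] in pixels, amid what is visible of it).
Readings, each from a call of its own:
- current_clock(): time.
- current_joint_pos(): joint angles.
- current_qvel(): joint speeds.
- current_joint_torque(): joint torques, N m.
- current_position(): TCP position.
- current_orientation(): TCP orientation.
- current_force(): force on the tool from outside, world axes, zero at the start.
- current_torque(): the same for the moment, N m.
- current_finger_gap(): finger opening in m.
- current_grip_force(): force on a finger pad.
Only numpy, scipy, OpenCV 4.12 (cv2) and the standard library are available. Lean on these libraries where they do the work, as an engineer would, in place of code of your own. Each camera call takes 0.05 s, during which the arm holds its last target. There are 200 camera calls.

## Working session

There is one attempt and no reset: what is moved stays moved. The work goes in short steps, each a Python script; the robot and the scene stay as the last script left them, time stands still between calls to the robot, and variables do not carry over. Pictures are saved under pics/ and viewed, at most 10 in all, crops included, and the job is handed in when it is done.

```bash
ls; mkdir -p pics
cat > h.py <<'E'
import numpy as np, cv2
from bench import *
def world(c,uv,z=None,depth=None):
    K=c["intrinsics"];k1=c["k1"];R=np.array(c["R"]);t=np.array(c["t"])
    d=np.array([(uv[0]-K[0][2])/K[0][0],(uv[1]-K[1][2])/K[1][1]]);s=d.copy()
    for _ in range(20): s=d/(1+k1*(s@s))
    ray=np.array([s[0],s[1],1.])
    C=-R.T@t; r=R.T@ray
    if z is not None: return C+r*(z-C[2])/r[2]
    return C+r*depth
E
python3 - <<'E'
from h import *
import pickle
ims=[]
for n in("top","scene"):
    c=capture(n); pickle.dump(c,open(n+".pkl","wb")); ims.append(c["image"].copy())
    for q in("bed","flap","flap_hinge","flap_bead","end_stop","mould","palette_knife"):
        for r in spot_in(n,q)[:3]:
            x,y=np.array(r["xy"]).astype(int); d=c["range_z"][y,x]
            print(n,q,round(r["conf"],2),r["xy"],world(c,r["xy"],depth=d).round(3) if d else None)
    cv2.imwrite(f"pics/{n}0.png",c["image"])
print(current_clock(),current_orientation(),current_finger_gap())
E
```

```text
pics
top bed 0.71 [227.8, 178.1] None
top flap 0.37 [233.9, 165.5] [0.565 0.011 0.068]
top flap_bead 0.58 [231.2, 170.5] [0.543 0.014 0.113]
top end_stop 0.76 [133.5, 180.6] [0.514 0.301 0.096]
top end_stop 0.2 [233.7, 164.8] [0.567 0.011 0.073]
top mould 0.7 [433.9, 220.1] [ 0.411 -0.608  0.022]
top mould 0.69 [303.6, 179.5] [ 0.522 -0.194  0.098]
top mould 0.62 [151.7, 275.9] [0.232 0.26  0.021]
top palette_knife 0.91 [173.9, 134.2] [0.656 0.191 0.08 ]
scene bed 0.83 [331.8, 232.1] [ 0.599 -0.01   0.091]
scene flap_hinge 0.65 [337.1, 220.4] [0.573 0.016 0.109]
scene end_stop 0.61 [413.2, 202.9] [0.521 0.301 0.093]
scene mould 0.86 [116.4, 254.5] [ 0.454 -0.604  0.021]
scene mould 0.78 [258.4, 231.3] [ 0.544 -0.211  0.092]
scene mould 0.63 [190.4, 216.4] [ 0.315 -0.382  0.025]
scene palette_knife 0.97 [398.1, 237.4] [0.652 0.175 0.075]
0.8 [ 2.11803906e-01  9.77312183e-01 -5.18620057e-05  7.33594398e-06] 0.08775548418026455
```

Run:
```python
import cv2
a=cv2.imread("pics/top0.png"); cv2.imwrite("pics/topc.png",cv2.resize(a[100:260,70:370],None,fx=2.6,fy=2.6,interpolation=cv2.INTER_CUBIC))
```

```text
(no output)
```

View pics/topc.png

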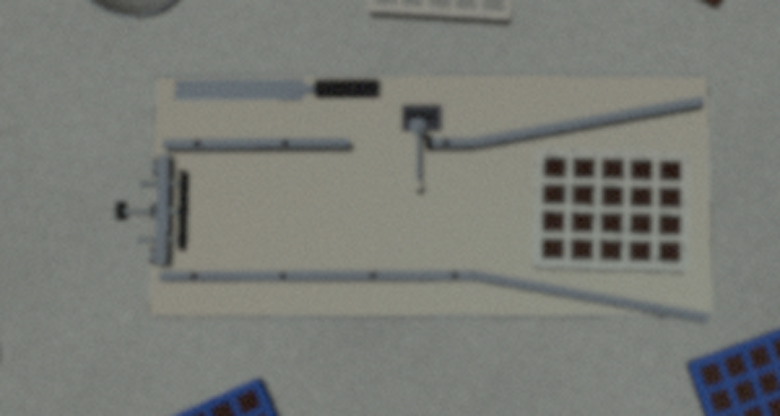

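View pics/scene0.png

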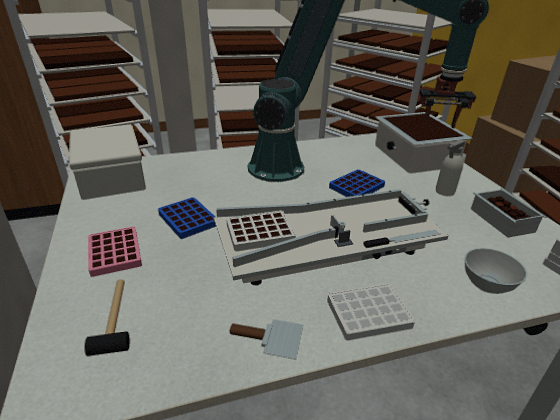

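The scene shows the chocolate-filled mould in the infeed at scene (258,231), the flap at (340,232), the buffer at the far right (410,203), and the knife at (398,238). The blue, pink and empty white moulds are off the bed. In the top crop, feed runs left (+y) and the hinge is on the +x side. Next I'll measure the bed frame and the mould.

Run:
```python
from h import *
import pickle
c=pickle.load(open("top.pkl","rb")); D=c["range_z"]
def cloud(c):
    D=c["range_z"];K=np.array(c["intrinsics"]);R=np.array(c["R"]);t=np.array(c["t"])
    v,u=np.nonzero(D>0)
    d=np.stack([(u-K[0,2])/K[0,0],(v-K[1,2])/K[1,1]],1);s=d.copy()
    for _ in range(20): s=d/(1+c["k1"]*(s**2).sum(1,keepdims=True))
    P=np.c_[s,np.ones(len(s))]*D[v,u][:,None]
    return (P-t)@R, u,v
P,u,v=cloud(c)
m=(P[:,0]>.3)&(P[:,0]<.75)&(abs(P[:,1])<.45)
dk=m&(P[:,2]>.055)&(P[:,2]<.085)
print("deck z",np.median(P[dk,2]),P[dk,2].std())
r=cv2.minAreaRect(P[dk|(m&(P[:,2]>.06))][:,:2].astype(np.float32)); print("deckrect",r)
print("camera C",-np.array(c["R"]).T@np.array(c["t"]), c["k1"])
# rails beyond flap: points ~.098 , y .09...28
hi=m&(P[:,2]>.086)&(P[:,2]<.11)
for nm,s in(("near",(P[:,0]<.5)),("far",(P[:,0]>.55))):
    q=P[hi&s&(P[:,1]>.1)&(P[:,1]<.26)]
    a,b=np.polyfit(q[:,1],q[:,0],1); print(nm,len(q),"x=%.4f+%.4f*y"%(b,a),(q[:,0]-a*q[:,1]-b).std(),q[:,2].mean())
# mould
mo=hi&(P[:,1]<-.08)&(P[:,1]>-.33)
img=c["image"]
s=silhouettes("top","mould")
for k in s:
    x,y=k["xy"]
    if abs(x-303)<12 and abs(y-180)<12:
        cs,_=cv2.findContours(k["region"].astype(np.uint8),0,1); cs=max(cs,key=cv2.contourArea)
        pts=np.array([world(c,p[0],z=.094)[:2] for p in cs]).astype(np.float32)
        print("mould",k["conf"],cv2.minAreaRect(pts),len(pts))
for n,x,y,z in(("hinge",418/2.6+70,124/2.6+100,.12),("bead",421/2.6+70,190/2.6+100,.112),("endbar top",175/2.6+70,210/2.6+100,.096),("buf",183/2.6+70,172/2.6+100,.09),("buf",183/2.6+70,248/2.6+100,.09)):
    print(n,world(c,(x,y),z=z).round(4))
for y,x in ((112,540),(112,300)): pass
np.set_printoptions(precision=3,suppress=True)
# deck corners & mould corners from crop
for p in((155,78),(707,76),(710,317),(152,315)): print("deckc",world(c,(p[0]/2.6+70,p[1]/2.6+100),z=.07))
for p in((545,150),(686,158),(683,271),(537,267)): print("mouldc",world(c,(p[0]/2.6+70,p[1]/2.6+100),z=.094))
```

```text
deck z 0.07046808876022745 0.0032165926079349566
deckrect ((0.5726272463798523, 0.03647741675376892), (0.7011834383010864, 0.3532353341579437), 89.88775634765625)
camera C [ 0.35543152 -0.10298152  1.28438763] -0.10528142960101636
near 184 x=0.4438+-0.0201*y 0.002688704774590152 0.09743728459262631
far 261 x=0.6173+-0.1257*y 0.01669448813438991 0.09636696653039542
mould 0.63 ((0.5195339918136597, -0.1966009885072708), (0.17238882184028625, 0.13716824352741241), 89.88934326171875) 201
hinge [0.6079 0.0164 0.12  ]
bead [0.536  0.0123 0.112 ]
endbar top [0.5131 0.2897 0.096 ]
buf [0.5572 0.2844 0.09  ]
buf [0.4711 0.2808 0.09  ]
deckc [0.671 0.329 0.07 ]
deckc [ 0.68  -0.311  0.07 ]
deckc [ 0.402 -0.313  0.07 ]
deckc [0.396 0.32  0.07 ]
mouldc [ 0.586 -0.124  0.094]
mouldc [ 0.579 -0.282  0.094]
mouldc [ 0.452 -0.279  0.094]
mouldc [ 0.454 -0.116  0.094]
```

```bash
cat >> h.py <<'E'
def quat(delta):  # tool x along bed x; bed yaw = 90deg+delta
    b=np.pi/2+delta
    return [np.cos(b/2),np.sin(b/2),0,0]
E
python3 - <<'E'
from h import *
import pickle
q=quat(.014)
for i,(x,y) in enumerate(((.515,.22),(.525,0.02),(.52,-.2))):
    move_ptp([x,y,.36],q)
    c=capture("wrist"); pickle.dump(c,open(f"w{i}.pkl","wb"))
    print(i,(-np.array(c["R"]).T@np.array(c["t"])).round(3),np.array(c["R"]).round(2).tolist(),c["intrinsics"][0][0])
    for k in("flap_hinge","flap_bead","end_stop","mould"):
        for r in spot_in("wrist",k)[:2]:
            u,v=np.array(r["xy"]).astype(int); d=c["range_z"][v,u]
            print(k,round(r["conf"],2),r["xy"],world(c,r["xy"],depth=d).round(4) if d else None)
    if i==2:
        for s in silhouettes("wrist","mould")[:1]: pickle.dump(s,open("ms.pkl","wb"))
print(current_clock(),current_joint_pos())
a=[pickle.load(open(f"w{i}.pkl","rb"))["image"] for i in range(3)]
cv2.imwrite("pics/w.png",np.vstack([np.hstack([cv2.resize(x,(400,300)) for x in a[:2]]),np.hstack([cv2.resize(a[2],(400,300)),np.zeros((300,400,3),np.uint8)])]))
E
```

```text
0 [0.513 0.301 0.521] [[1.0, 0.02, -0.0], [0.02, -0.95, 0.3], [0.0, -0.3, -0.96]] 364.48894074373175
flap_hinge 0.87 [321.7, 311.5] [0.574  0.0161 0.0857]
flap_bead 0.74 [323.6, 314.9] [0.5759 0.0153 0.0925]
end_stop 0.85 [283.7, 91.4] [0.5165 0.3035 0.0936]
mould 0.93 [71.8, 122.4] [0.2336 0.2605 0.0235]
mould 0.58 [280.3, 404.6] [ 0.5195 -0.1401  0.0924]
1 [0.524 0.1   0.522] [[1.0, 0.01, -0.0], [0.01, -0.96, 0.3], [0.0, -0.3, -0.96]] 364.48894074373175
flap_hinge 0.73 [321.8, 167.4] [0.5765 0.0145 0.0752]
flap_hinge 0.28 [289.6, 138.6] [0.5359 0.0487 0.0701]
flap_bead 0.49 [288.2, 141.4] [0.5343 0.0454 0.0707]
mould 0.88 [274.7, 301.4] [ 0.5199 -0.1653  0.0919]
mould 0.77 [168.9, 398.5] [ 0.3386 -0.4023  0.022 ]
2 [ 0.519 -0.119  0.522] [[1.0, 0.01, -0.0], [0.01, -0.96, 0.3], [0.0, -0.3, -0.96]] 364.48894074373175
mould 0.93 [219.0, 400.8] [ 0.4202 -0.6249  0.0224]
mould 0.92 [279.2, 163.0] [ 0.5186 -0.1975  0.0911]
4.975 [-4.89204888e-01  2.01293798e-01  1.39632173e+00  1.58594061e-04
  1.54382463e+00 -5.04935768e-01]
```

View pics/w.png

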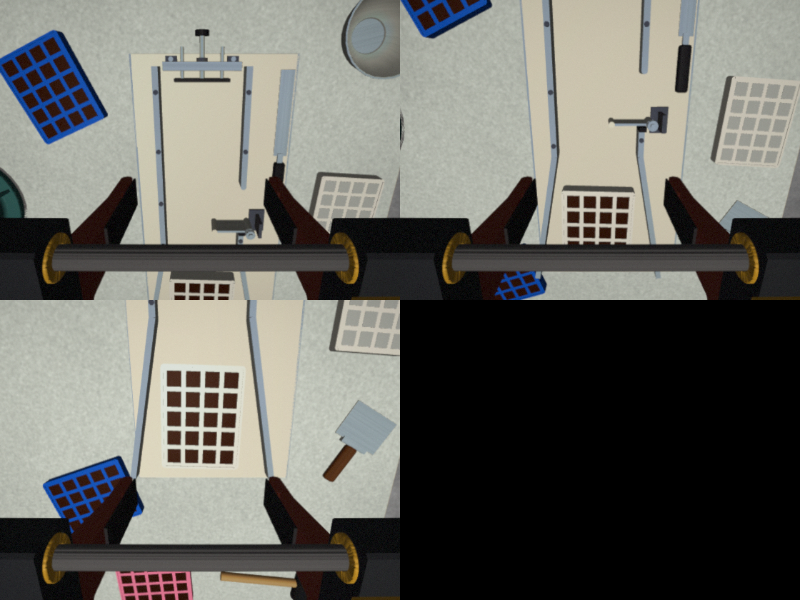

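The wrist panels show the buffer and bar at (200,75), the flap shut with its bead at (612,122) and hinge at (655,126), and the mould at (202,415). The mould is nearly square to the lane. Next I'll fit the rails and pose.

Run:
```python
from h import *
import pickle
np.set_printoptions(precision=4,suppress=True)
W=[pickle.load(open(f"w{i}.pkl","rb")) for i in range(3)]
def cl(c):
    D=c["range_z"];P=np.full(D.shape+(3,),np.nan)
    K=np.array(c["intrinsics"]);v,u=np.nonzero(D>0)
    s=cv2.undistortPoints(np.stack([u,v],1).astype(float)[:,None],K,np.array([c["k1"],0,0,0.]))[:,0]
    P[v,u]=((np.c_[s,np.ones(len(s))]*D[v,u][:,None])-c["t"])@np.array(c["R"])
    return P
for i in(0,1):
    P=cl(W[i]).reshape(-1,3); P=P[~np.isnan(P[:,0])]
    for nm,x0,x1 in(("near",.42,.47),("far",.57,.62)):
        for y0 in np.arange(-.04,.28,.04):
            q=P[(P[:,0]>x0)&(P[:,0]<x1)&(P[:,1]>y0)&(P[:,1]<y0+.04)&(P[:,2]>.09)&(P[:,2]<.106)]
            if len(q)>30: print(i,nm,round(y0+.02,3),len(q),np.percentile(q[:,0],[5,50,95]),np.median(q[:,2]))
P=cl(W[0]).reshape(-1,3)
for z0,z1,n in((.091,.101,"bar"),(.0855,.0925,"?")):
    q=P[(P[:,0]>.46)&(P[:,0]<.57)&(P[:,1]>.24)&(P[:,1]<.34)&(P[:,2]>z0)&(P[:,2]<z1)]; print(n,len(q),np.percentile(q,[2,25,50,75,98],axis=0).tolist())
P=cl(W[1]).reshape(-1,3)
q=P[(P[:,0]>.5)&(P[:,0]<.64)&(P[:,1]>-.03)&(P[:,1]<.05)&(P[:,2]>.105)]; 
for x0 in np.arange(.52,.64,.01):
    k=q[(q[:,0]>x0)&(q[:,0]<x0+.01)]
    if len(k): print("flap x",round(x0,3),len(k),k.min(0),k.max(0),np.median(k,0))
s=pickle.load(open("ms.pkl","rb")); print(s["xy"])
im=W[2]
P=cl(im); 
k=P.reshape(-1,3); k=k[(k[:,0]>.42)&(k[:,0]<.62)&(k[:,1]>-.32)&(k[:,1]<-.07)]
img=im["image"].reshape(-1,3)
cs,_=cv2.findContours(s["region"].astype(np.uint8),0,1); cs=max(cs,key=cv2.contourArea)
pts=np.array([world(im,p[0],z=.094)[:2] for p in cs]).astype(np.float32); print("sil",s["xy"],cv2.minAreaRect(pts))
k2=k[(k[:,2]>.087)&(k[:,2]<.1)&(k[:,0]>.44)&(k[:,0]<.598)]
for y in np.arange(-.29,-.09,.02):
    j=k2[(k2[:,1]>y)&(k2[:,1]<y+.01)]
    if len(j): print(round(y,3),len(j),np.sort(j[:,0])[[0,5,-5,-1]])
```

```text
0 near -0.02 133 [0.4408 0.4462 0.4506] 0.09710731045713934
0 near 0.02 215 [0.4406 0.4456 0.4501] 0.09714212146255674
0 near 0.06 231 [0.44   0.4449 0.4495] 0.09723502463148548
0 near 0.1 250 [0.4395 0.4445 0.449 ] 0.09723813215603372
0 near 0.14 268 [0.4387 0.4438 0.4483] 0.09746049883756439
0 near 0.18 298 [0.4383 0.4433 0.4477] 0.09761748830307065
0 near 0.22 321 [0.4377 0.4426 0.4471] 0.09743594205272325
0 near 0.26 343 [0.437  0.4421 0.4465] 0.09758587567143884
0 far -0.02 102 [0.5897 0.5937 0.5996] 0.09747680482491428
0 far 0.02 279 [0.5732 0.5934 0.6093] 0.10012073727643916
0 far 0.1 165 [0.5878 0.5924 0.5973] 0.09710516990048516
0 far 0.14 270 [0.5872 0.5917 0.5968] 0.09741596797351545
0 far 0.18 294 [0.5867 0.591  0.5961] 0.09750437181741188
0 far 0.22 326 [0.5861 0.5904 0.5956] 0.09747518905568991
0 far 0.26 342 [0.5855 0.5898 0.5951] 0.09773466314935339
1 near -0.02 301 [0.4412 0.4465 0.4508] 0.0976432977057855
1 near 0.02 324 [0.4406 0.4457 0.4501] 0.09764408637966858
1 near 0.06 344 [0.44   0.4453 0.4495] 0.09760502406964647
1 near 0.1 386 [0.4393 0.4442 0.4488] 0.09749
[... 1939 characters left out ...]
0.6242 -0.0013  0.1051] [0.63   0.029  0.1112] [0.6269 0.0143 0.1094]
flap x 0.63 19 [ 0.63   -0.0014  0.1062] [0.6312 0.0287 0.1104] [0.6305 0.0131 0.109 ]
[118.1, 261.2]
sil [118.1, 261.2] ((0.32675009965896606, -0.3440110683441162), (0.16148783266544342, 0.11330049484968185), 21.50188636779785)
-0.29 799 [0.454  0.4553 0.5872 0.5876]
-0.27 840 [0.4534 0.4536 0.5875 0.5877]
-0.25 848 [0.454  0.4544 0.5877 0.5886]
-0.23 897 [0.4543 0.4549 0.5885 0.5891]
-0.21 932 [0.4543 0.4553 0.5888 0.5892]
-0.19 973 [0.4546 0.4548 0.5886 0.5891]
-0.17 1019 [0.455  0.4553 0.5893 0.5899]
-0.15 1053 [0.4558 0.456  0.5898 0.5901]
-0.13 1106 [0.4551 0.4555 0.5897 0.5902]
-0.11 28 [0.44   0.4403 0.4419 0.4424]
```

```bash
cat >> h.py <<'E'
DEL=.0157; O=np.array([.5197,.0131]); Q=quat(DEL)
ex=np.array([-np.sin(DEL),np.cos(DEL)]); ey=np.array([-ex[1],ex[0]])
YL=-.005; ZP=.079
def tcp(front,z=ZP,y=YL):  # finger front face at bed x = front
    p=O+ex*(front-.010)+ey*y
    return [p[0],p[1],z]
def st():
    p=np.array(current_position()); f=np.array(current_force())
    print("t %.2f front %.4f y %.4f z %.4f | F feed %.2f lat %.2f z %.2f"%(current_clock(),(p[:2]-O)@ex+.01,(p[:2]-O)@ey,p[2],f[:2]@ex,f[:2]@ey,f[2]))
E
python3 - <<'E'
from h import *
move_ptp(tcp(-.328,.16),Q); servo_line(tcp(-.328),rate=.15); st()
print(servo_line(tcp(-.27),rate=.025,contact_N=1.5)); st()
for f in(-.24,-.15):
    print(servo_line(tcp(f),rate=.05,contact_N=14)); st()
c=capture("wrist"); cv2.imwrite("pics/w3.png",c["image"])
E
```

```text
t 6.60 front -0.3283 y -0.0059 z 0.0802 | F feed 0.14 lat -0.19 z 0.13
True
t 7.77 front -0.3026 y -0.0049 z 0.0787 | F feed -0.60 lat 0.16 z 0.10
False
t 9.18 front -0.2399 y -0.0050 z 0.0790 | F feed -0.52 lat 0.79 z 0.20
False
t 11.12 front -0.1503 y -0.0058 z 0.0792 | F feed -5.34 lat -3.26 z -2.10
```

View pics/w3.png

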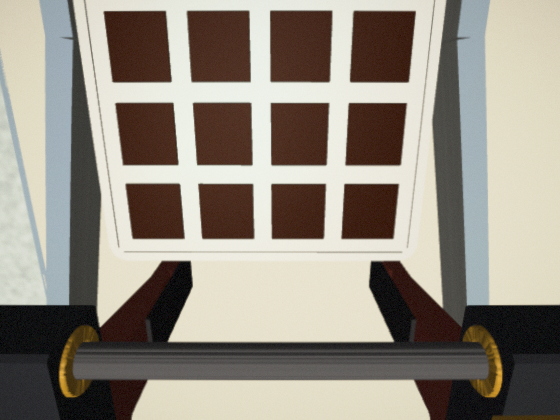

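The picture shows the mould square in the lane, with its rear edge at row 260 and both fingers behind it. I'll carry on through the flap.

Run:
```python
from h import *
for f in(-.08,0.,.045,.067):
    r=servo_line(tcp(f),rate=.05 if f<.05 else .03,contact_N=14); print(r); st()
    if r: break
c=capture("wrist"); cv2.imwrite("pics/w4.png",c["image"])
c=capture("top"); cv2.imwrite("pics/t4.png",cv2.resize(c["image"][120:220,100:260],None,fx=4,fy=4,interpolation=cv2.INTER_CUBIC))
```

```text
False
t 12.72 front -0.0798 y -0.0054 z 0.0792 | F feed -3.54 lat -2.48 z 0.47
False
t 14.47 front -0.0002 y -0.0053 z 0.0792 | F feed -5.33 lat -2.68 z 1.37
False
t 15.53 front 0.0450 y -0.0048 z 0.0791 | F feed -4.48 lat -2.64 z 1.09
False
t 16.41 front 0.0670 y -0.0039 z 0.0789 | F feed -4.72 lat 0.29 z 3.22
```

View pics/w4.png

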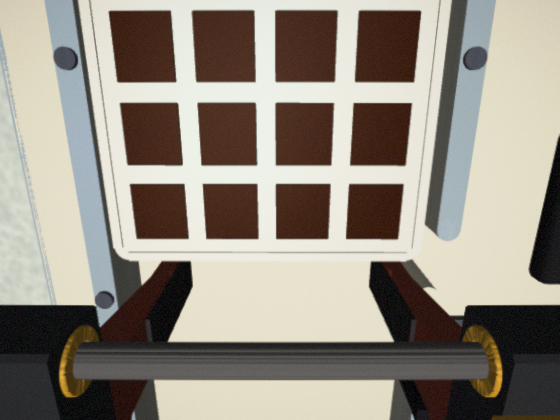

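Run:
```python
from h import *
c=capture("scene"); cv2.imwrite("pics/s4.png",np.hstack([cv2.resize(c["image"][180:270,290:440],(480,288)),np.zeros((288,0,3),np.uint8)]))
a=cv2.imread("pics/t4.png"); b=cv2.resize(cv2.imread("pics/s4.png"),(640,384))
cv2.imwrite("pics/m4.png",cv2.resize(np.vstack([a,b]),(480,588)))
```

```text
(no output)
```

View pics/m4.png

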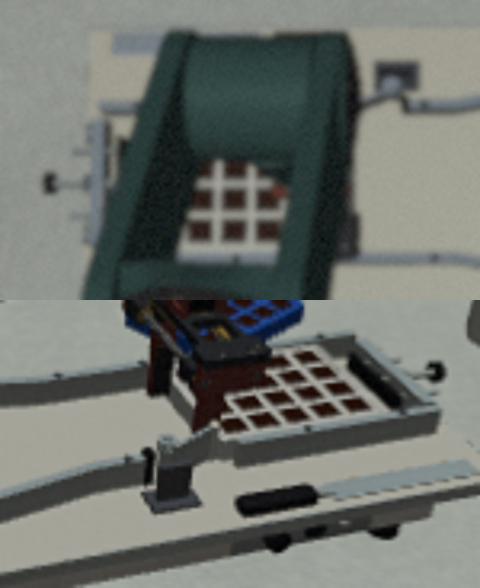

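The flap, at (190,440) in the lower view, is still held open with its bead on the finger. I'll ease it shut by drawing back slowly, watching the force.

Run:
```python
from h import *
for f,r in((.045,.03),(.025,.025),(.01,.014),(-.03,.016)):
    servo_line(tcp(f),rate=r); st()
servo_line(tcp(-.03,.165),rate=.15)
move_ptp(tcp(-.12,.30),Q)
c=capture("wrist"); cv2.imwrite("pics/w5.png",c["image"])
import pickle; pickle.dump(c,open("w5.pkl","wb")); print(current_clock())
```

```text
t 17.44 front 0.0448 y -0.0052 z 0.0790 | F feed -1.02 lat 1.81 z -0.72
t 18.39 front 0.0249 y -0.0051 z 0.0790 | F feed -0.87 lat 1.23 z -0.89
t 19.62 front 0.0100 y -0.0050 z 0.0790 | F feed -1.35 lat 1.35 z 0.10
t 22.27 front -0.0299 y -0.0050 z 0.0790 | F feed 1.33 lat 0.25 z -0.31
23.7333
```

View pics/w5.png

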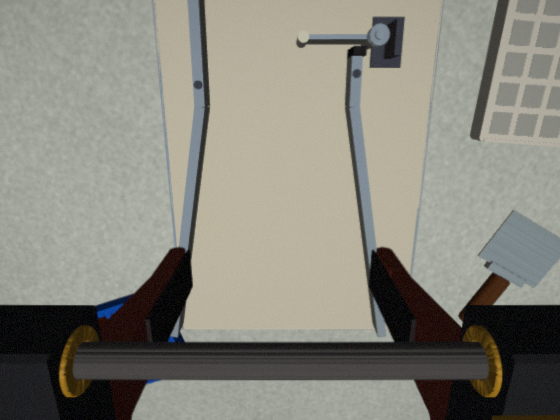

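The flap is shut, with its bead at (303,37) and hinge at (378,36). Now I'll go over it, lower between flap and mould, and press home.

Run:
```python
from h import *
move_ptp(tcp(.043,.17,0),Q); servo_line(tcp(.043,ZP,0),rate=.12); st()
print(servo_line(tcp(.072,y=0),rate=.02,contact_N=1.5)); st()
for f in(.074,.078):
    r=servo_line(tcp(f,y=0),rate=.01,contact_N=7); print(r); st()
    if r: break
```

```text
t 25.48 front 0.0427 y -0.0008 z 0.0797 | F feed -0.14 lat -0.00 z 0.28
True
t 26.58 front 0.0673 y 0.0003 z 0.0787 | F feed 0.18 lat -1.00 z 0.40
False
t 27.43 front 0.0742 y 0.0000 z 0.0790 | F feed -1.20 lat 0.19 z 0.29
False
t 27.98 front 0.0782 y -0.0001 z 0.0790 | F feed -0.87 lat -0.34 z -0.41
```

Run:
```python
from h import *
print(servo_line(tcp(.104,y=0),rate=.008,contact_N=6.5)); st()
for _ in range(4): sleep(.1); st()
```

```text
True
t 29.70 front 0.0906 y 0.0002 z 0.0788 | F feed 0.39 lat 0.39 z -0.14
t 29.80 front 0.0905 y 0.0005 z 0.0786 | F feed 0.28 lat 0.57 z -0.13
t 29.90 front 0.0903 y 0.0006 z 0.0786 | F feed -0.61 lat -0.14 z 0.40
t 30.00 front 0.0901 y 0.0005 z 0.0786 | F feed -0.18 lat 0.23 z 0.09
t 30.10 front 0.0900 y 0.0004 z 0.0786 | F feed 0.10 lat -1.07 z -0.38
```

Run:
```python
from h import *
def F(): 
    v=[]
    for _ in range(6): sleep(.02); v.append(np.array(current_force())[:2]@ex)
    return np.mean(v)
f=.0900
while f<.0945:
    f+=.00025
    servo_line(tcp(f,ZP,0),rate=.004)
    v=F(); print("%.5f %.2f"%(f,v),end=" | ")
    if v<-7.5: break
sleep(.3); print(F()); st()
```

```text
0.09025 0.09 | 0.09050 -0.12 | 0.09075 -1.45 | 0.09100 -4.11 | 0.09125 -5.92 | 0.09150 -6.85 | 0.09175 -7.98 | -8.423922772381225
t 32.98 front 0.0907 y 0.0000 z 0.0790 | F feed -8.00 lat -0.23 z 0.11
```

Run:
```python
from h import *
servo_line(tcp(.06,y=0),rate=.03); st()
servo_line(tcp(.05,.18,0),rate=.12)
move_ptp(tcp(-.0,.34,0),Q)
c=capture("wrist"); cv2.imwrite("pics/w6.png",c["image"]); print(current_clock())
```

```text
t 34.18 front 0.0601 y 0.0000 z 0.0790 | F feed -0.21 lat 0.13 z -0.61
35.9333
```

View pics/w6.png

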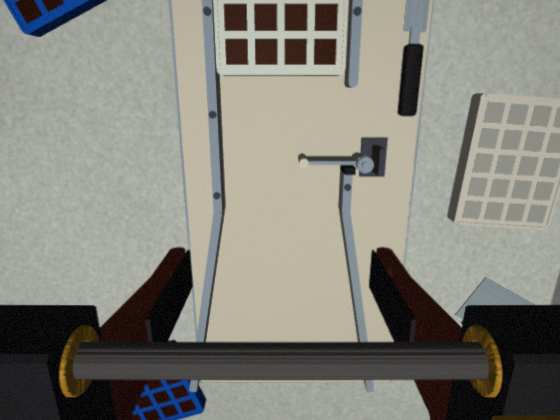

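The mould sits square with its rear edge at row 74. The flap is shut (bead at (303,161)) and the knife is undisturbed at (410,80). Handing in.

```bash
python3 -c "
from bench import *
print(close_job())"
```

```text
the job is handed in; nothing more can be done
None
```

The job is handed in: the mould is square and was pressed against the buffer with about 8 N at the fingers, the flap was eased shut behind it, and the palette knife was not touched; the verdict was not shown to me.

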